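# Right the toppled post stub on the free weld pad

### The arm

A 7-joint arm with a two-finger parallel gripper is mounted at the origin on the work surface. World frame = base frame: x ahead of the robot, y to its left, z up, the work surface at z = 0. Lengths are in m, angles in rad, forces in N, time in s.
With the tool pointing down it reaches from about 0.35 to 0.9 m from the base axis. Payload 8.1 kg.
Tool frame: the origin (TCP) lies on the centre line of the jaws, within the pads' length; the fingertips stand arm.tips_ahead ahead of it and the grasp point (between the pads) lies 8 mm behind it (arm.tips_ahead is the distance from the TCP to the fingertips, in m); z points along the fingers, y is the direction in which the jaws open and shut (so a half turn about z gives the same grasp; the last joint's range is limited). The gripper opens to 92 mm and grips with 3 to 60 N. Pads are 19 mm wide; open, the fingers measure 130 mm over their backs; the gripper's body (75 mm by 190 mm) begins 47 mm behind the grasp point.
Start: joints at [1.004, 0.434, 0.025, 1.573, -0.012, 1.134, -0.075], TCP at [0.28, -0.559, 0.238] pointing down, gripper open.
Joint ranges: [-2.62, 2.62], [-0.44, 2.09], [-1.27, 1.32], [0.08, 2.57], [-1.32, 4.46], [0.12, 2], [-2.74, 2.74]. Speed limits (rad/s): [2.22, 2.22, 3.01, 3.01, 3.14, 3.14, 3.14].

### API

Orientations are given as a rotation vector (axis times angle).
In Python, from cell import arm gives the robot as it stands. The module is installed in compiled form; this text tells all that it offers.
- The arm moves only by the tool jog_arm, never from a script. Its argument "moves" is a list of rows, each an object with "twist": the turn, a rotation vector about the tool's x, y, z in units of 10 degrees (1.0 is 10 degrees), a list of three; "xyz": the shift along the tool's x, y, z in units of 60 mm (1.0 is 60 mm), a list of three; "grip": the closure, from -1 (fully open) to 1 (shut). A call has 1 to 5 rows; each row is the pose to reach, as a shift and turn from the pose commanded when the call began, along the tool's axes at that moment; what a row does not reach only later rows make up. A row lasts 1/8 s, in which the tool goes at most 62.5 mm and 10.7 degrees, less where a joint would pass 70% of its speed; a pose out of reach is approached as far as the arm can. A call with a gripper value outside its range is refused whole. The fingers move at their own pace and stop on an object; "force" is the grip in N (left out, the last holds). Time passes only in rows, so rows that repeat a pose let the fingers close. It gives the time, the measured TCP pose, the force and the opening at its end, in the units of the state.
- arm.observe(): the state, without advancing time (a new reading comes with each control period).
- arm.get_image(name): name is "side" or "top"; returns the picture (480x640x3 uint8, blue, green, red); there is no depth.
- arm.camera_params(name): a dict with "mtx" (3x3 intrinsics, pixels), "k1" (the pictures are not rectified: a ray, as slopes to the right and down, at radius r is drawn at 1 + k1 r^2 times it, then the intrinsics apply), "T" (4x4, takes a point from camera to world coordinates). Camera axes: x right, y down, z forward; pixel columns grow to the right and rows downward; lengths in m; the calibration is good to about 2 mm. A picture is of the moment at which its call begins. camera_params takes no time and is no camera call.
- arm.sign_off(): hands the job in, once; it reports no verdict.
The state is a dict: "clock": time; "joints": joint angles; "dq": joint speeds; "joint_efforts": joint torques, N m; "position": TCP position; "ee_rot": TCP orientation; "force": force on the tool from outside, world axes, zero at the start; "ft_torque": the same for the moment, N m; "width": opening from 0.0 (shut) to 1.0 (fully open).
Only numpy, scipy, OpenCV 4.12 (cv2) and the standard library are available. Lean on these libraries where they do the work, as an engineer would, in place of code of your own. Each camera call takes 0.05 s, during which the arm holds its last target. There are 200 camera calls.

### The job

The post stub (square base plate, bare pipe, yellow end plug) has fallen over on the welding bench. Stand it upright, yellow plug up and base plate flat, in the middle of whichever round copper-topped pad is still empty, setting it down gently rather than dropping it. Leave the piece that already stands on the other pad and everything else where they are.

Things in the scene. Friction and masses are not known exactly. Their poses are not given: they have to be found in the camera images.
- stub_mid (a point): Toppled post stub, 150 mm long: square steel base plate 76 x 76 x 10 mm, 42 mm diameter pipe on its middle, yellow plug (45 mm diameter, 6 mm) on the far end; 0.5 to 0.9 kg, balance point 47 mm from the plate underside. It lies on a plate edge and the plug, sloping 6 degrees down to the plug. Point on the pipe axis, 75 mm from the plate underside. z runs from plate to plug (up once it stands); x, y square to the plate.
- pad_a_top (a point): One of two alike round pads fixed on the bench: a blue foot 150 mm in diameter with a raised flat copper disc 120 mm in diameter; this point is the centre of the copper top, 14 mm above the bench; z up. Either pad may be the empty one.
- pad_b_top (a point): The other pad, alike; this point is the centre of its copper top, 14 mm above the bench; z up.
- done_mid (a point): The finished piece that already stands on one of the pads, within 10 mm of its middle: a round dark flange 90 mm in diameter and 12 mm thick, a 56 mm pipe and an orange plug, 102 mm tall in all; loose, to be left alone. This point is on its axis, 51 mm above its underside; z up.
- hammer_grip (a point): A hammer lying at the back of the bench, about 0.3 m long; point at its handle; to be left alone.
- brush_grip (a point): A brush lying at the back of the bench; point at its handle; to be left alone.
- spray_mid (a point): An upright can with a green label, 58 mm in diameter, 140 mm tall; point half-way up; to be left alone.
- magnet_mid (a point): A red and steel angle magnet, 80 x 80 x 22 mm, lying flat on the bench on the robot's side; point at its centre, 11 mm up; to be left alone.
- collar_mid (a point): A steel collar ring 72 mm in diameter, 20 mm high, lying flat; point at its centre, 10 mm up; to be left alone.
There are look-alikes about, which are no part of the job. Leave any black or purple look-alike of the part that bears pad_b_top alone.

How it is judged:
At the end, for the whole second after the job is handed in: The stub stands by itself, plate down and plug up, within 0.04 rad of upright, with its axis within 15 mm of the centre of the empty pad and its plate resting on the copper (its middle 71 to 79 mm above it); the other piece still stands within 15 mm of where it was (angle between each of stub_mid, done_mid's own z axis and vertical below 0.04 rad and ((horizontal distance between stub_mid and pad_a_top below 0.015 m and z of stub_mid in the frame of pad_a_top between 0.071 and 0.079 m) or (horizontal distance between stub_mid and pad_b_top below 0.015 m and z of stub_mid in the frame of pad_b_top between 0.071 and 0.079 m)) and distance of done_mid from where it was at the start of the episode below 0.015 m); the robot touches nothing.
It fails at once if The finished piece on the other pad is shifted by more than 15 mm or tipped (distance of done_mid from where it was at the start of the episode above 0.015 m or angle between done_mid's own z axis and vertical above 0.15 rad).
It fails at once if A bystander (hammer, brush, can, magnet, collar) is moved by more than 30 mm (distance of any of hammer_grip, brush_grip, spray_mid, magnet_mid, collar_mid from where it was at the start of the episode above 0.03 m).
It fails at once if The stub is dropped: it falls free, touching nothing, with its middle more than 100 mm above the bench (11 mm above where it ends) (height (world z) of stub_mid above 0.1 m and contact force between stub and anything else below 0.05 N).
It fails at once if The stub is slammed on a pad (over 100 N) (contact force between stub and pad_a above 100 N or contact force between stub and pad_b above 100 N).
It also fails if it takes over 51 s, if anything falls off the work surface, if the arm or the gripper's body presses on something with over 40 N, if the wrist force passes 120 N, or if a joint passes its speed limit or range.

## Working session

There is one attempt and no reset: what is moved stays moved. The work goes in short steps, Python scripts to look and compute and a tool call to move; the robot and the scene stay as the last step left them, time stands still between calls to the robot, and variables do not carry over. Pictures are saved under pics/ and viewed, about 8 in all and at most 12, crops included, and the job is handed in when it is done.

Besides the shell and the picture viewer there is one more tool, called after "Call:" as a command line: name --argument value ..., lists and objects as JSON in quotes. jog_arm: Moves the arm, as the interface text tells. Its arguments: {"type":"object","properties":{"moves":{"type":"array","items":{"type":"object","properties":{"twist":{"type":"array","items":{"type":"number"}},"xyz":{"type":"array","items":{"type":"number"}},"grip":{"type":"number"}}}},"force":{"type":"number"}},"required":["moves"]}

```bash
mkdir -p pics; python3 - <<'E'
from cell import arm
import cv2
print(arm.tips_ahead, arm.observe())
for n in("side","top"):
    cv2.imwrite(f"pics/{n}0.png",arm.get_image(n)); print(n,arm.camera_params(n))
E
```

```text
0.011 {'clock': 0.0, 'joints': array([ 1.00442106,  0.43524358,  0.0249573 ,  1.57411878, -0.01159954,
        1.13401601, -0.0751244 ]), 'dq': array([-0.00168712,  0.00233071,  0.00053243, -0.00051554,  0.00026378,
       -0.00195376,  0.00030211]), 'joint_efforts': array([-5.50612799e-05, -6.67850089e+01,  9.85030755e-01, -3.14458501e+01,
       -6.06072438e-02,  4.27374418e-02,  1.46902403e-04]), 'position': array([ 0.27930604, -0.55854252,  0.23692361]), 'ee_rot': array([-3.05601815e+00, -7.21504870e-01,  8.07456074e-04]), 'force': array([ 0.03359531, -0.22101068, -0.24271598]), 'ft_torque': array([ 0.0131649 ,  0.06427151, -0.02029008]), 'width': 0.997500326753222}
side {'mtx': array([[555.45380226,   0.        , 318.66435449],
       [  0.        , 555.45380226, 230.48058183],
       [  0.        ,   0.        ,   1.        ]]), 'k1': -0.14059433055125148, 'T': array([[-0.98189804, -0.12638844,  0.14107518,  0.28821179],
       [-0.18940309,  0.64868944, -0.73710819,  1.08013746],
       [ 0.00164798, -0.75048516, -0.66088525,  1.05629299],
       [ 0.        ,  0.        ,  0.        ,  1.        ]])}
top {'mtx': array([[505.56619959,   0.        , 314.13404119],
       [  0.        , 505.56619959, 237.67133616],
       [  0.        ,   0.        ,   1.        ]]), 'k1': -0.04394645746154079, 'T': array([[-0.00391159, -0.99049656,  0.13748187,  0.32079739],
       [-0.99991723,  0.00218898, -0.0126787 , -0.00661656],
       [ 0.01225726, -0.13752008, -0.99042313,  1.48458107],
       [ 0.        ,  0.        ,  0.        ,  1.        ]])}
```

View pics/top0.png

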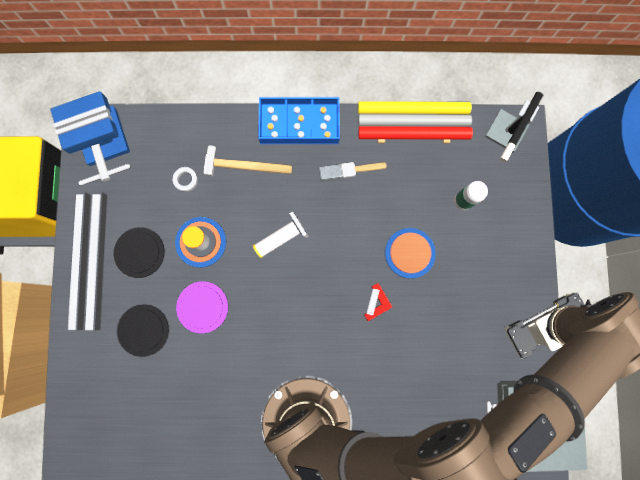

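View pics/side0.png

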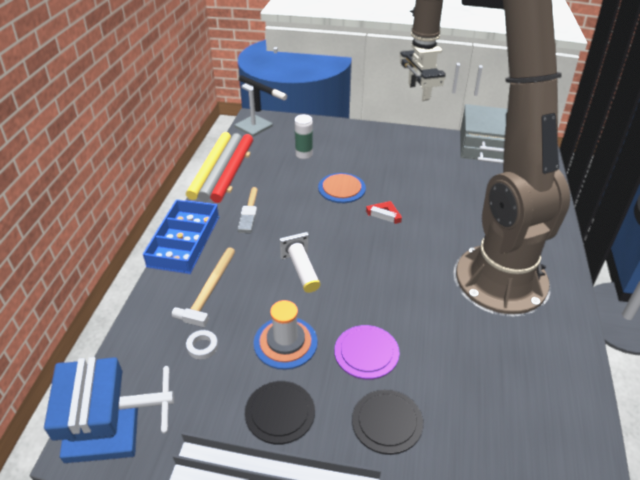

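The top view shows the stub from its plug at about (259,250) to its plate at about (298,226). The empty pad is near (410,253), and the finished piece stands on the other pad at (200,240). Next I'll measure these by colour masks.

```bash
cat > h.py <<'E'
import numpy as np, cv2
from cell import arm
from scipy.spatial.transform import Rotation as R
def cast(n,uv,z):
    c=arm.camera_params(n); K=c["mtx"]; T=c["T"]
    d=(np.array(uv,float)-K[:2,2])/[K[0,0],K[1,1]]; s=d.copy()
    for _ in range(20): s=d/(1+c["k1"]*(s@s))
    r=T[:3,:3]@[*s,1]; o=T[:3,3]
    return o+r*(z-o[2])/r[2]
def blob(im,lo,hi,box):
    x0,y0,x1,y1=box
    m=cv2.inRange(cv2.cvtColor(im,cv2.COLOR_BGR2HSV)[y0:y1,x0:x1],np.array(lo),np.array(hi))
    c=max(cv2.findContours(m,cv2.RETR_EXTERNAL,cv2.CHAIN_APPROX_NONE)[0],key=cv2.contourArea)
    M=cv2.moments(c); return np.array([M["m10"]/M["m00"]+x0,M["m01"]/M["m00"]+y0]),c+[x0,y0],M["m00"]
E
python3 - <<'E'
from h import *
t=cv2.imread("pics/top0.png"); s=cv2.imread("pics/side0.png")
O=[(3,90,80),(18,255,255)]; O[0]=(0,90,80)
for n,im,b in(("top",t,(370,210,450,290)),("side",s,(310,165,375,210))):
    c,k,a=blob(im,*O,b); print(n,"pad",c,a,cast(n,c,.014))
Y=((22,120,100),(38,255,255)); W=((0,0,150),(180,45,255))
for n,im,b in(("top",t,(240,205,320,270)),("side",s,(275,225,330,300))):
    c,k,a=blob(im,*Y,b); print(n,"plug",c,a,cast(n,c,.025))
    c,k,a=blob(im,*W,b); r=cv2.minAreaRect(k); print(n,"white",c,a,r)
    p=cv2.boxPoints(r); print(p.round(1).tolist()); print([cast(n,q,.03).round(4).tolist() for q in p])
v=[cv2.resize(i[y:y+75,x:x+100],(400,300)*1,interpolation=2) for i,x,y in((t,235,200),(s,260,225))]
cv2.imwrite("pics/crop.png",np.hstack(v))
E
```

```text
top pad [410.21232306 252.47307799] 1201.0 [ 0.48042259 -0.30744064  0.014     ]
side pad [341.52153635 185.61454047] 607.5 [ 0.48072313 -0.30472154  0.014     ]
top plug [256.70114943 251.40229885] 14.5 [0.48354749 0.14151926 0.025     ]
top white [280.20332883 236.28879892] 741.0 ((278.6741638183594, 236.57867431640625), (29.679943084716797, 50.5619010925293), 57.9946174621582)
[[249.39999389648438, 237.39999389648438], [292.20001220703125, 210.60000610351562], [308.0, 235.8000030517578], [265.1000061035156, 262.6000061035156]]
[[0.5239, 0.1628, 0.03], [0.6028, 0.0385, 0.03], [0.5283, -0.0074, 0.03], [0.4506, 0.1164, 0.03]]
side plug [311.3019802  285.94389439] 101.0 [0.48645481 0.14164431 0.025     ]
side white [301.96126482 262.85296443] 632.5 ((301.7886657714844, 262.64947509765625), (43.05067825317383, 17.15934944152832), 66.03750610351562)
[[285.20001220703125, 246.5], [300.8999938964844, 239.5], [318.3999938964844, 278.79998779296875], [302.70001220703125, 285.79998779296875]]
[[0.5838, 0.0171, 0.03], [0.5481, -0.0184, 0.03], [0.4727, 0.1186, 0.03], [0.5068, 0.1499, 0.03]]
```

View pics/crop.png

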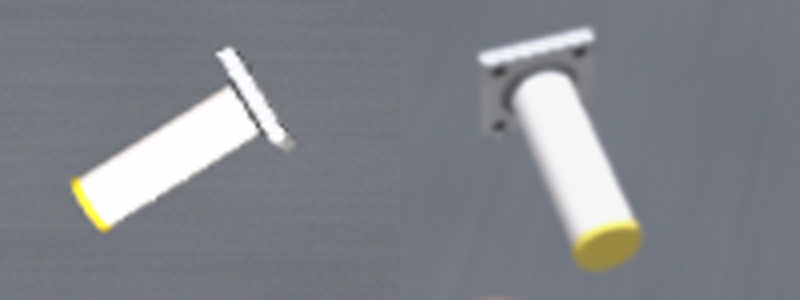

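The crop shows the pipe's axis in the top view running from about (258.7,251) at the plug to (295.7,227.3) at the plate. I'll fit the pipe axis from the mask of the pipe alone.

```bash
python3 - <<'E'
from h import *
t=cv2.imread("pics/top0.png"); g=cv2.inRange(cv2.cvtColor(t,cv2.COLOR_BGR2HSV),np.array((0,0,150)),np.array((180,255,255)))
# keep white/yellow part, strip along rough axis; centre of each cross-section
A=np.array([258.75,251.]);B=np.array([295.75,227.25]);u=(B-A)/np.linalg.norm(B-A);n=np.array([-u[1],u[0]])
ys,xs=np.nonzero(g[200:275,235:320]);P=np.c_[xs+235,ys+200]-A;l=P@u;w=P@n
k=(l>2)&(l<38)&(abs(w)<14)
c=np.array([(q:=w[k&(abs(l-i)<1)],(q.min()+q.max())/2)[1] for i in range(3,37)]);f=np.polyfit(range(3,37),c,1);print("fit",f)
lm=l[(abs(w)<5)];print("end l",lm.min(),lm.max())
zz=lambda s:.0224+(.150-s)*.1045
for l0,z in((0,.0235),(20,.0305),(40,.037)):
    p=cast("top",A+u*l0+n*np.polyval(f,l0),z);print(l0,p.round(4))
p0=cast("top",A+u*0+n*f[1],.0235);p1=cast("top",A+u*40+n*np.polyval(f,40),.037)
a=p0-p1;print("heading a",np.degrees(np.arctan2(a[1],a[0])))
E_=cast("top",A+u*(lm.min()-.5)+n*f[1],.03);print("plug end",E_)
h=a[:2]/np.linalg.norm(a[:2])
g117=E_[:2]-h*.033*np.cos(.105);print("grasp s=117",g117)
o=arm.observe();Rt=R.from_rotvec(o["ee_rot"]);print(Rt.as_matrix().round(3))
print("yaw of tool y",np.degrees(np.arctan2(*Rt.as_matrix()[[1,0],1])))
print("shift units to grasp z.12",Rt.inv().apply(np.r_[g117,.12]-o["position"])/.06)
E
```

```text
fit [ 0.01652019 -1.06886693]
end l -3.4571692380634724 49.838961137543315
0 [0.4875 0.1374 0.0235]
20 [0.5173 0.0878 0.0305]
40 [0.5471 0.0383 0.037 ]
heading a 121.00952617108373
plug end [0.48057159 0.14635663 0.03      ]
grasp s=117 [0.49747892 0.1182287 ]
[[ 0.894  0.447 -0.001]
 [ 0.447 -0.894  0.001]
 [-0.    -0.001 -1.   ]]
yaw of tool y -63.433968414124365
shift units to grasp z.12 [ 8.2975402  -8.4609027   1.96118132]
```

Call:
jog_arm --moves '[{"xyz":[0.7,-0.7,0],"twist":[0,0,-0.8],"grip":-1},{"xyz":[1.4,-1.4,0],"twist":[0,0,-1.6],"grip":-1},{"xyz":[2.1,-2.1,0],"twist":[0,0,-2.4],"grip":-1},{"xyz":[2.8,-2.8,0],"twist":[0,0,-3.2],"grip":-1},{"xyz":[3.5,-3.5,0],"twist":[0,0,-4.0],"grip":-1}]'

```text
clock: 0.72
position: [0.3737, -0.2753, 0.2376]
ee_rot: [2.622, 1.73, -0.0]
force: [1.3, -0.4, 0.1]
width: 0.999
```

```bash
cat > go.py <<'E'
import sys
from h import *
# usage: go.py x y z yaw_of_y(deg): shift/twist units to a tool-down pose
x,y,z,yaw=map(float,sys.argv[1:5])
o=arm.observe();Rt=R.from_rotvec(o["ee_rot"]);c,s=np.cos(np.radians(yaw)),np.sin(np.radians(yaw))
T=R.from_matrix(np.array([[-s,c,0],[c,s,0],[0,0,-1]]))
print("xyz",(Rt.inv().apply(np.array([x,y,z])-o["position"])/.06).round(2),"twist",(np.degrees((Rt.inv()*T).as_rotvec())/10).round(2))
print(o["clock"],o["position"].round(4),o["force"].round(1),o["ft_torque"].round(2),o["width"],o["joints"].round(2))
E
python3 go.py 0.4975 0.118 0.12 31
```

```text
xyz [ 6.84 -0.68  1.96] twist [-0.    0.   -5.42]
0.725 [ 0.3737 -0.2753  0.2376] [ 1.3 -0.4  0.1] [-0.08 -0.1  -0.04] 0.9989971181818756 [ 0.73  0.19 -0.25  1.93  0.05  1.03  0.06]
```

Call:
jog_arm --moves '[{"xyz":[0.9,-0.1,0],"twist":[0,0,-0.9]},{"xyz":[1.8,-0.2,0],"twist":[0,0,-1.8]},{"xyz":[2.7,-0.3,0],"twist":[0,0,-2.7]},{"xyz":[3.6,-0.4,0],"twist":[0,0,-3.6]},{"xyz":[4.5,-0.5,0.3],"twist":[0,0,-4.5]}]'

```text
invalid input at $.moves[0]: expected keys twist, xyz, grip
```

```bash
python3 go.py 0.4975 0.118 0.12 31
```

```text
xyz [ 6.84 -0.68  1.96] twist [-0.    0.   -5.42]
0.725 [ 0.3737 -0.2753  0.2376] [ 1.3 -0.4  0.1] [-0.08 -0.1  -0.04] 0.9989971181818756 [ 0.73  0.19 -0.25  1.93  0.05  1.03  0.06]
```

Call:
jog_arm --moves '[{"xyz":[0.9,-0.1,0],"twist":[0,0,-0.9],"grip":-1},{"xyz":[1.8,-0.2,0],"twist":[0,0,-1.8],"grip":-1},{"xyz":[2.7,-0.3,0],"twist":[0,0,-2.7],"grip":-1},{"xyz":[3.6,-0.4,0],"twist":[0,0,-3.6],"grip":-1},{"xyz":[4.5,-0.5,0.3],"twist":[0,0,-4.5],"grip":-1}]'

```text
clock: 1.35
position: [0.4544, -0.016, 0.2205]
ee_rot: [1.759, 2.6, 0.002]
force: [1.0, -0.6, 1.0]
width: 0.999
```

```bash
python3 go.py 0.4975 0.118 0.12 31
```

```text
xyz [1.81 1.49 1.68] twist [ 0.01  0.01 -0.92]
1.35 [ 0.4544 -0.016   0.2205] [ 1.  -0.6  1. ] [-0.04 -0.19  0.04] 0.9990384939844488 [ 0.38  0.23 -0.55  1.96  0.14  0.99  0.15]
```

Call:
jog_arm --moves '[{"xyz":[0.6,0.5,0.5],"twist":[0,0,-0.4],"grip":-1},{"xyz":[1.2,1.0,1.1],"twist":[0,0,-0.9],"grip":-1},{"xyz":[1.8,1.5,1.7],"twist":[0,0,-0.9],"grip":-1},{"xyz":[1.8,1.5,1.7],"twist":[0,0,-0.9],"grip":-1}]'

```text
clock: 1.85
position: [0.4959, 0.1199, 0.115]
ee_rot: [-1.547, -2.729, 0.001]
force: [-2.0, -1.8, -0.1]
width: 0.999
```

```bash
python3 go.py 0.4975 0.118 0.020 31; python3 - <<'E'
from h import *
im=arm.get_image("side")
cv2.imwrite("pics/s1.png",cv2.resize(im[180:330,220:420],(800,600),interpolation=2))
E
```

```text
xyz [-0.05  0.01  1.58] twist [-0.02 -0.02 -0.01]
1.85 [0.4959 0.1199 0.115 ] [-2.  -1.8 -0.1] [-0.01 -0.08  0.06] 0.9990328907916772 [ 0.08  0.46 -0.56  1.95  0.33  0.82 -0.12]
```

View pics/s1.png

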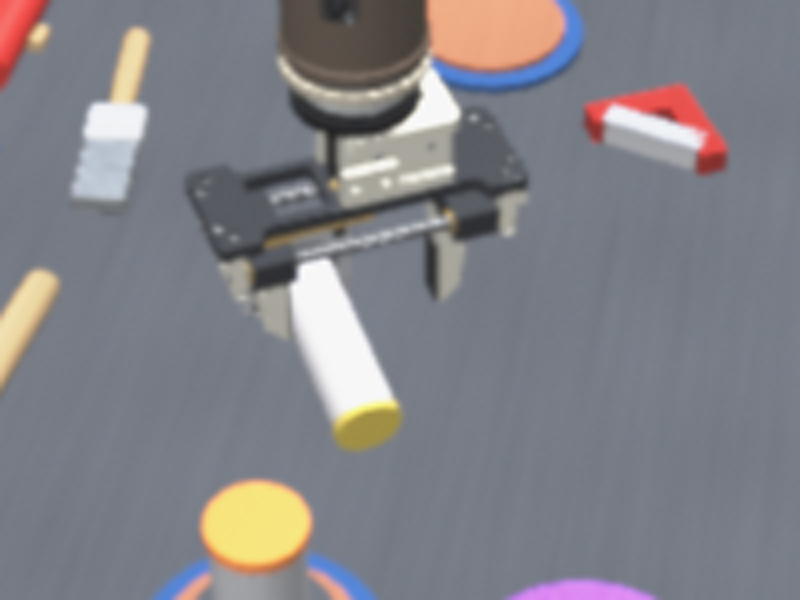

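Call:
jog_arm --moves '[{"xyz":[0,0,0.5],"twist":[0,0,0],"grip":-1},{"xyz":[-0.03,0,1.0],"twist":[0,0,0],"grip":-1},{"xyz":[-0.03,0,1.4],"twist":[0,0,0],"grip":-1},{"xyz":[-0.03,0,1.6],"twist":[0,0,0],"grip":-1},{"xyz":[-0.03,0,1.6],"twist":[0,0,0],"grip":-1}]'

```text
clock: 2.52
position: [0.4981, 0.1136, 0.0218]
ee_rot: [-1.558, -2.728, 0.001]
force: [-0.4, -0.1, 0.3]
width: 1.007
```

Call:
jog_arm --moves '[{"xyz":[0,0,0],"twist":[0,0,0],"grip":1},{"xyz":[0,0,0],"twist":[0,0,0],"grip":1},{"xyz":[0,0,0],"twist":[0,0,0],"grip":1},{"xyz":[0,0,0],"twist":[0,0,0],"grip":1},{"xyz":[0,0,0],"twist":[0,0,0],"grip":1}]' --force 12

```text
clock: 3.15
position: [0.4984, 0.1146, 0.0218]
ee_rot: [1.557, 2.728, 0.001]
force: [1.7, 0.9, -0.1]
width: 0.503
```

```bash
python3 go.py 0.4975 0.118 0.020 31
```

```text
xyz [0.06 0.02 0.03] twist [ 0.   -0.   -0.04]
3.15 [0.4984 0.1146 0.0218] [ 1.7  0.9 -0.1] [ 0.41 -0.32  0.08] 0.5034663300093658 [ 0.02  0.6  -0.47  2.03  0.45  0.62 -0.23]
```

Call:
jog_arm --moves '[{"xyz":[0,0,0],"twist":[0,0,0],"grip":1},{"xyz":[0,0,0],"twist":[0,0,0],"grip":1},{"xyz":[0,0,0],"twist":[0,0,0],"grip":1}]'

```text
clock: 3.52
position: [0.4985, 0.1148, 0.0218]
ee_rot: [1.557, 2.729, 0.001]
force: [1.5, 1.5, 0.5]
width: 0.457
```

```bash
python3 go.py 0.4975 0.118 0.020 31
```

```text
xyz [0.05 0.01 0.03] twist [ 0.   -0.   -0.04]
3.525 [0.4985 0.1148 0.0218] [1.5 1.5 0.5] [ 0.49 -0.45  0.21] 0.45664146919268583 [ 0.02  0.6  -0.47  2.03  0.45  0.62 -0.23]
```

Call:
jog_arm --moves '[{"xyz":[-0.07,0,-0.23],"twist":[0,0,0],"grip":1},{"xyz":[-0.17,0,-0.47],"twist":[0,0,0],"grip":1},{"xyz":[-0.31,0,-0.69],"twist":[0,0,0],"grip":1},{"xyz":[-0.47,0,-0.9],"twist":[0,0,0],"grip":1},{"xyz":[-0.47,0,-0.9],"twist":[0,0,0],"grip":1}]'

```text
clock: 4.15
position: [0.5136, 0.089, 0.0769]
ee_rot: [1.559, 2.725, 0.001]
force: [0.8, 1.2, -0.4]
width: 0.455
```

```bash
python3 go.py 0.4975 0.118 0.020 31; python3 - <<'E'
from h import *
im=arm.get_image("side")
cv2.imwrite("pics/s2.png",cv2.resize(im[180:330,220:420],(800,600),interpolation=2))
E
```

```text
xyz [0.55 0.01 0.95] twist [ 0.01  0.01 -0.06]
4.15 [0.5136 0.089  0.0769] [ 0.8  1.2 -0.4] [ 0.33 -0.18  0.12] 0.4545086324950392 [ 0.11  0.53 -0.53  1.97  0.38  0.75 -0.11]
```

View pics/s2.png

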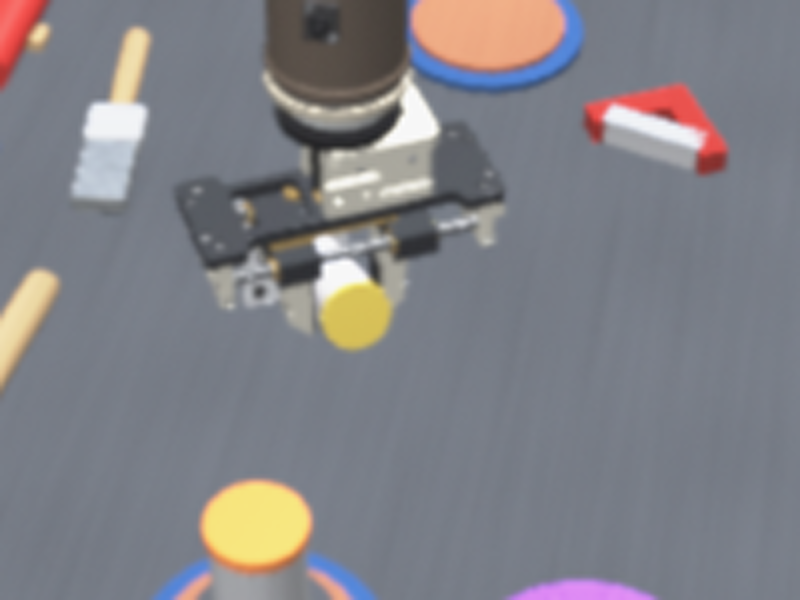

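The stub is pivoting in the grip as planned. The plug now faces up and outward near (355,315) in the crop. I'll continue the arc.

Call:
jog_arm --moves '[{"xyz":[-0.19,0,-0.19],"twist":[0,0,0],"grip":1},{"xyz":[-0.4,0,-0.36],"twist":[0,0,0],"grip":1},{"xyz":[-0.62,0,-0.48],"twist":[0,0,0],"grip":1},{"xyz":[-0.85,0,-0.58],"twist":[0,0,0],"grip":1},{"xyz":[-0.85,0,-0.62],"twist":[0,0,0],"grip":1}]'

```text
clock: 4.82
position: [0.539, 0.0438, 0.1129]
ee_rot: [1.561, 2.726, -0.002]
force: [0.3, -0.9, -5.1]
width: 0.459
```

Call:
jog_arm --moves '[{"xyz":[0,0,-0.1],"twist":[0,0,0],"grip":1},{"xyz":[0,0,-0.2],"twist":[0,0,0],"grip":1},{"xyz":[0,0,-0.3],"twist":[0,0,0],"grip":1},{"xyz":[0,0,-0.3],"twist":[0,0,0],"grip":1}]'

```text
clock: 5.32
position: [0.5386, 0.0464, 0.1314]
ee_rot: [1.557, 2.728, 0.0]
force: [0.9, -0.2, -6.5]
width: 0.454
```

```bash
python3 go.py 0.4975 0.118 0.020 31; python3 - <<'E'
from h import *
a=arm.get_image("side")[180:330,230:380];b=arm.get_image("top")[170:270,250:350]
cv2.imwrite("pics/s3.png",np.hstack([cv2.resize(i,(400,400),interpolation=2) for i in(a,b)]))
E
```

```text
xyz [1.38 0.02 1.86] twist [ 0.    0.   -0.04]
5.325 [0.5386 0.0464 0.1314] [ 0.9 -0.2 -6.5] [ 0.16 -0.07 -0.  ] 0.4541909558430251 [ 0.23  0.48 -0.56  1.87  0.32  0.88  0.04]
```

View pics/s3.png

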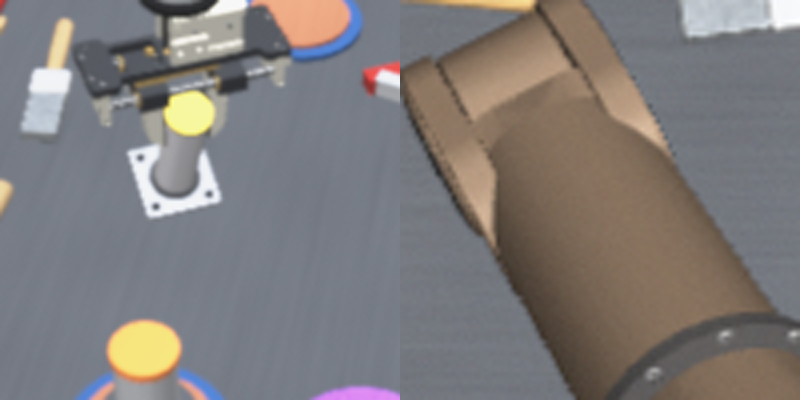

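The stub hangs nearly upright, with the plug at (190,112) and the plate at (175,180) in the left crop. It weighs about 0.65 kg. Next I'll carry it to the empty pad.

Call:
jog_arm --moves '[{"xyz":[0,0,-0.15],"twist":[0,0,0],"grip":1},{"xyz":[-0.1,0.05,-0.35],"twist":[0,0,0.2],"grip":1},{"xyz":[-0.4,0.2,-0.5],"twist":[0,0,0.6],"grip":1},{"xyz":[-0.8,0.45,-0.5],"twist":[0,0,1.0],"grip":1},{"xyz":[-1.2,0.7,-0.5],"twist":[0,0,1.4],"grip":1}]' --force 25

```text
clock: 6.05
position: [0.6127, 0.0048, 0.1621]
ee_rot: [1.882, 2.514, 0.001]
force: [0.9, 0.3, -5.7]
width: 0.452
```

```bash
python3 go.py 0.4805 -0.306 0.16 0
```

```text
xyz [-4.35 -3.57  0.03] twist [0.01 0.   1.63]
6.05 [0.6127 0.0048 0.1621] [ 0.9  0.3 -5.7] [ 0.15 -0.11  0.04] 0.4524963792827045 [ 0.23  0.53 -0.48  1.67  0.28  1.01 -0.06]
```

Call:
jog_arm --moves '[{"xyz":[-0.4,-0.3,0],"twist":[0,0,0.2],"grip":1},{"xyz":[-0.9,-0.75,0],"twist":[0,0,0.4],"grip":1},{"xyz":[-1.4,-1.15,0],"twist":[0,0,0.6],"grip":1},{"xyz":[-1.9,-1.55,0],"twist":[0,0,0.8],"grip":1},{"xyz":[-2.4,-1.95,0],"twist":[0,0,1.0],"grip":1}]'

```text
clock: 6.68
position: [0.5403, -0.1674, 0.1619]
ee_rot: [2.093, 2.341, 0.001]
force: [0.8, 0.0, -6.5]
width: 0.454
```

```bash
python3 go.py 0.4805 -0.306 0.16 0
```

```text
xyz [-2.18 -1.25  0.03] twist [0.01 0.   0.64]
6.675 [ 0.5403 -0.1674  0.1619] [ 0.8  0.  -6.5] [ 0.11 -0.13  0.05] 0.45388643814195856 [ 0.52  0.45 -0.43  1.79  0.23  0.95  0.1 ]
```

Call:
jog_arm --moves '[{"xyz":[-0.5,-0.3,0],"twist":[0,0,0.2],"grip":1},{"xyz":[-1.0,-0.6,0],"twist":[0,0,0.3],"grip":1},{"xyz":[-1.45,-0.85,0],"twist":[0,0,0.5],"grip":1},{"xyz":[-1.8,-1.05,0],"twist":[0,0,0.6],"grip":1},{"xyz":[-2.0,-1.15,0],"twist":[0,0,0.6],"grip":1}]'

```text
clock: 7.3
position: [0.485, -0.2944, 0.1613]
ee_rot: [2.212, 2.23, -0.0]
force: [-0.1, -0.1, -5.8]
width: 0.454
```

Call:
jog_arm --moves '[{"xyz":[0,0,0],"twist":[0,0,0],"grip":1},{"xyz":[0,0,0],"twist":[0,0,0],"grip":1}]'

```text
clock: 7.55
position: [0.4862, -0.2915, 0.161]
ee_rot: [-2.208, -2.234, -0.002]
force: [0.8, 0.1, -6.8]
width: 0.452
```

```bash
python3 go.py 0.4805 -0.306 0.16 0;  python3 - <<'E'
from h import *
a=arm.get_image("side");cv2.imwrite("pics/s4raw.png",a)
b=arm.get_image("top")[190:290,360:460]
cv2.imwrite("pics/s4.png",np.hstack([cv2.resize(i,(400,400),interpolation=2) for i in(a[120:220,290:390],b)]))
E
```

```text
xyz [-0.24 -0.1   0.02] twist [ 0.   -0.01  0.07]
7.55 [ 0.4862 -0.2915  0.161 ] [ 0.8  0.1 -6.8] [ 0.12 -0.12 -0.01] 0.4523263827449907 [ 0.73  0.45 -0.39  1.79  0.2   0.94  0.27]
```

View pics/s4.png

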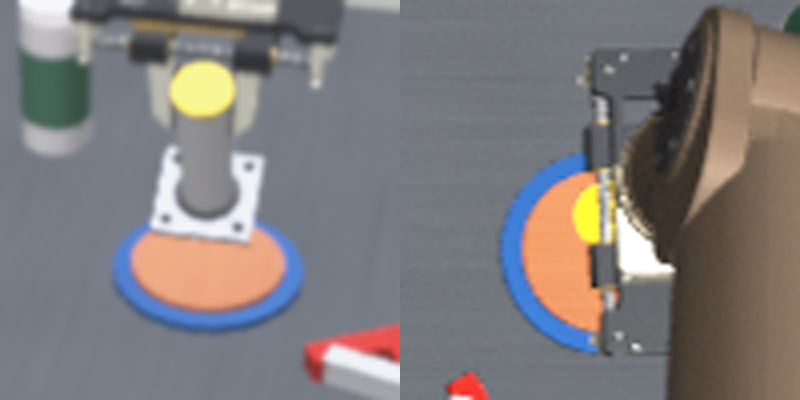

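```bash
 python3 - <<'E'
from h import *
im=cv2.imread("pics/s4raw.png")
c,k,a=blob(im,(20,80,100),(40,255,255),(320,125,360,155));e=cv2.fitEllipse(k);print(c,a,e)
z=.161+.008
for s in(108,114,120):
    p=cast("side",e[0],z+(150-s)/1e3); q=cast("side",(341.75,168.3),z+(10-s)/1e3)
    print(s,p.round(4),q.round(4),"tilt",np.degrees((p-q)[:2]/.14).round(1))
E
```

```text
[340.28882295 142.07616222] 168.5 ((340.2886962890625, 142.0772705078125), (13.905874252319336, 15.600555419921875), 83.27799224853516)
108 [ 0.4803 -0.2453  0.211 ] [ 0.4836 -0.3172  0.071 ] tilt [-1.4 29.4]
114 [ 0.4816 -0.2547  0.205 ] [ 0.4848 -0.3257  0.065 ] tilt [-1.3 29.1]
120 [ 0.483  -0.2641  0.199 ] [ 0.486  -0.3342  0.059 ] tilt [-1.2 28.7]
```

Call:
jog_arm --moves '[{"xyz":[0,0,0],"twist":[0,0.5,0],"grip":1},{"xyz":[-0.1,0,0],"twist":[0,1.0,0],"grip":1},{"xyz":[-0.2,-0.05,0],"twist":[0,1.5,0],"grip":1},{"xyz":[-0.24,-0.1,0],"twist":[0,2.0,0],"grip":1},{"xyz":[-0.24,-0.1,0],"twist":[0,2.2,0],"grip":1}]'

```text
clock: 8.28
position: [0.4793, -0.3086, 0.1603]
ee_rot: [-2.001, -2.018, -0.389]
force: [0.3, -0.3, -6.5]
width: 0.452
```

Call:
jog_arm --moves '[{"xyz":[0,0,0],"twist":[0,0,0],"grip":1},{"xyz":[0,0,0],"twist":[0,0,0],"grip":1},{"xyz":[0,0,0],"twist":[0,0,0],"grip":1}]'

```text
clock: 8.65
position: [0.48, -0.3064, 0.1614]
ee_rot: [-1.999, -2.023, -0.388]
force: [0.0, -0.7, -6.5]
width: 0.455
```

```bash
python3 go.py 0.4805 -0.306 0.16 0;  python3 - <<'E'
from h import *
t=cv2.imread("pics/s4.png") 
print("top plug left edge before",cast("top",(403.2,244),.187))
a=arm.get_image("side");cv2.imwrite("pics/s5raw.png",a)
b=arm.get_image("top");cv2.imwrite("pics/t5raw.png",b)
cv2.imwrite("pics/s5.png",np.hstack([cv2.resize(i,(400,400),interpolation=2) for i in(a[120:220,290:390],b[190:290,360:460])]))
c,k,_=blob(a,(20,80,100),(40,255,255),(320,120,360,165));print(cv2.fitEllipse(k))
E
```

```text
xyz [-0.    0.01  0.02] twist [-0.01 -2.19  0.07]
8.65 [ 0.48   -0.3064  0.1614] [ 0.  -0.7 -6.5] [-0.94 -0.11 -0.01] 0.45536918484246597 [ 0.96  0.62 -0.48  1.58 -0.06  1.2   0.58]
top plug left edge before [ 0.4838177  -0.25440579  0.187     ]
((343.7381591796875, 136.2305145263672), (9.767319679260254, 15.313952445983887), 91.44446563720703)
```

View pics/s5.png

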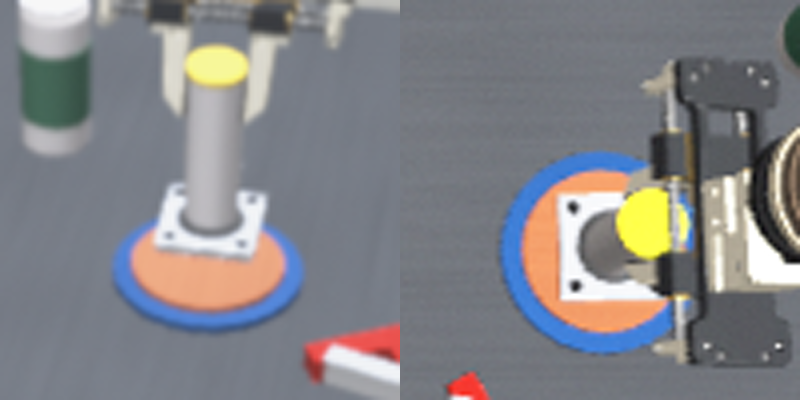

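The side view now shows the plug at (343.7,136) and the plate at about (343.5,175.5). The top view shows the plug at about (422,245.5) and the plate at about (413.3,251.5). I'll triangulate both.

```bash
cat >> h.py <<'E'
def tri(us,ut):
    A=[];b=[]
    for n,u in(("side",us),("top",ut)):
        p,q=cast(n,u,0),cast(n,u,.3);d=(q-p)/np.linalg.norm(q-p);M=np.eye(3)-np.outer(d,d);A.append(M);b.append(M@p)
    A=np.vstack(A);b=np.hstack(b);x=np.linalg.lstsq(A,b,rcond=None)[0];return x,np.linalg.norm(A@x-b)
E
python3 - <<'E'
from h import *
p,e=tri((343.74,136.2),(422,245.5));q,f=tri((343.5,175.5),(413.3,251.5))
print(p,e,q,f,p-q,np.degrees(np.arctan2((p-q)[:2],(p-q)[2])))
E
```

```text
[ 0.4786498  -0.30117366  0.19669955] 0.0001048038356825679 [ 0.47773662 -0.30900388  0.0505773 ] 0.0021010110293527592 [0.00091319 0.00783022 0.14612225] [0.35806318 3.06736168]
```

Call:
jog_arm --moves '[{"xyz":[0,0,0],"twist":[0,0.3,0],"grip":1},{"xyz":[-0.05,0,0.12],"twist":[0,0.3,0],"grip":1},{"xyz":[-0.1,0,0.25],"twist":[0,0.3,0],"grip":1},{"xyz":[-0.14,0,0.34],"twist":[0,0.3,0],"grip":1},{"xyz":[-0.14,0,0.34],"twist":[0,0.3,0],"grip":1}]'

```text
clock: 9.38
position: [0.4793, -0.3071, 0.1383]
ee_rot: [-1.968, -1.989, -0.436]
force: [0.8, 0.2, -5.8]
width: 0.454
```

```bash
python3 go.py 0.4805 -0.306 0.13 0
```

```text
xyz [-0.04  0.02  0.13] twist [-0.02 -2.5   0.06]
9.375 [ 0.4793 -0.3071  0.1383] [ 0.8  0.2 -5.8] [-1.05 -0.14  0.01] 0.45368567193983 [ 0.98  0.67 -0.48  1.58 -0.08  1.19  0.61]
```

Call:
jog_arm --moves '[{"xyz":[-0.02,0,0.03],"twist":[0,0,0],"grip":1},{"xyz":[-0.03,0,0.06],"twist":[0,0,0],"grip":1},{"xyz":[-0.04,0,0.09],"twist":[0,0,0],"grip":1},{"xyz":[-0.04,0,0.09],"twist":[0,0,0],"grip":1}]' --force 14

```text
clock: 9.88
position: [0.4795, -0.3074, 0.1328]
ee_rot: [-1.969, -1.989, -0.437]
force: [0.4, 0.2, -6.3]
width: 0.453
```

Call:
jog_arm --moves '[{"xyz":[-0.01,0,0.02],"twist":[0,0,0],"grip":1},{"xyz":[-0.02,0,0.04],"twist":[0,0,0],"grip":1}]'

```text
clock: 10.12
position: [0.4795, -0.3076, 0.1302]
ee_rot: [-1.969, -1.989, -0.437]
force: [-0.3, 0.4, -6.2]
width: 0.457
```

Call:
jog_arm --moves '[{"xyz":[-0.01,0,0.02],"twist":[0,0,0],"grip":1},{"xyz":[-0.02,0,0.04],"twist":[0,0,0],"grip":1}]'

```text
clock: 10.38
position: [0.4801, -0.3061, 0.1293]
ee_rot: [-1.967, -1.989, -0.439]
force: [-3.6, 5.2, 12.3]
width: 0.453
```

Call:
jog_arm --moves '[{"xyz":[-0.01,0,0.02],"twist":[0,0,0],"grip":1},{"xyz":[-0.02,0,0.04],"twist":[0,0,0],"grip":1}]'

```text
clock: 10.62
position: [0.4801, -0.3057, 0.1275]
ee_rot: [-1.966, -1.99, -0.439]
force: [-6.3, 3.1, 18.9]
width: 0.457
```

```bash
python3 go.py 0.4805 -0.306 0.12 0;  python3 - <<'E'
from h import *
a=arm.get_image("side");b=arm.get_image("top")
cv2.imwrite("pics/s6.png",np.hstack([cv2.resize(i,(400,400),interpolation=2) for i in(a[120:220,290:390],b[190:290,360:460])]))
E
```

```text
xyz [-0.06  0.01  0.11] twist [-0.01 -2.51  0.07]
10.625 [ 0.4801 -0.3057  0.1275] [-6.3  3.1 18.9] [1.81 1.07 0.58] 0.456519420690508 [ 0.98  0.69 -0.48  1.59 -0.07  1.17  0.61]
```

View pics/s6.png

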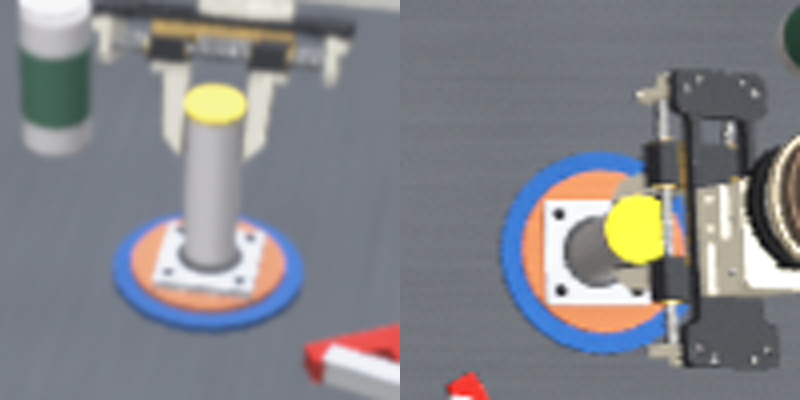

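The plate is on the copper: about 25 N of contact force, and in the top crop the plate's centre is about (598,252) against (602,252) for the pad. I'll ease off, release and retreat.

Call:
jog_arm --moves '[{"xyz":[0.01,0,-0.03],"twist":[0,0,0],"grip":1},{"xyz":[0.01,0,-0.03],"twist":[0,0,0],"grip":1},{"xyz":[0.01,0,-0.03],"twist":[0,0,0],"grip":1}]' --force 3

```text
clock: 11.1
position: [0.48, -0.3075, 0.1271]
ee_rot: [-1.969, -1.989, -0.438]
force: [0.8, 2.7, 3.7]
width: 0.456
```

Call:
jog_arm --moves '[{"xyz":[0,0,0],"twist":[0,0,0],"grip":0},{"xyz":[0,0,0],"twist":[0,0,0],"grip":-0.5},{"xyz":[0,0,0],"twist":[0,0,0],"grip":-1},{"xyz":[0,0,0],"twist":[0,0,0],"grip":-1},{"xyz":[0,0,0],"twist":[0,0,0],"grip":-1}]'

```text
clock: 11.72
position: [0.4795, -0.3079, 0.1268]
ee_rot: [-1.969, -1.989, -0.436]
force: [0.1, 0.6, -0.8]
width: 0.889
```

Call:
jog_arm --moves '[{"xyz":[0,0,-0.3],"twist":[0,0,0],"grip":-1},{"xyz":[0,0,-0.8],"twist":[0,0,0],"grip":-1},{"xyz":[0,0,-1.4],"twist":[0,0,0],"grip":-1},{"xyz":[0,0,-2.0],"twist":[0,0,0],"grip":-1},{"xyz":[0,0,-2.5],"twist":[0,0,0],"grip":-1}]'

```text
clock: 12.35
position: [0.4802, -0.3719, 0.2641]
ee_rot: [-1.97, -1.989, -0.437]
force: [-0.0, 0.6, 0.3]
width: 1.0
```

```bash
python3 go.py 0.4805 -0.306 0.12 0;  python3 - <<'E'
from h import *
a=arm.get_image("side");b=arm.get_image("top");cv2.imwrite("pics/a7.png",a);cv2.imwrite("pics/b7.png",b)
cv2.imwrite("pics/s7.png",np.hstack([cv2.resize(i,(400,400),interpolation=2) for i in(a[120:220,290:390],b[190:290,360:460])]))
Y=((20,80,100),(40,255,255))
us=cv2.fitEllipse(blob(a,*Y,(320,120,365,175))[1])[0];ut=cv2.fitEllipse(blob(b,*Y,(390,215,450,275))[1])[0]
print(us,ut,tri(us,ut))
E
```

```text
xyz [-0.02  0.01  2.64] twist [-0.01 -2.5   0.06]
12.35 [ 0.4802 -0.3719  0.2641] [-0.   0.6  0.3] [-0.53 -0.08  0.04] 0.9998392909997111 [ 1.02  0.63 -0.47  1.31 -0.09  1.51  0.62]
(343.258056640625, 145.66249084472656) (419.4576721191406, 246.91505432128906) (array([ 0.47907959, -0.30185776,  0.16355801]), np.float64(0.0002731607131802632))
```

View pics/s7.png

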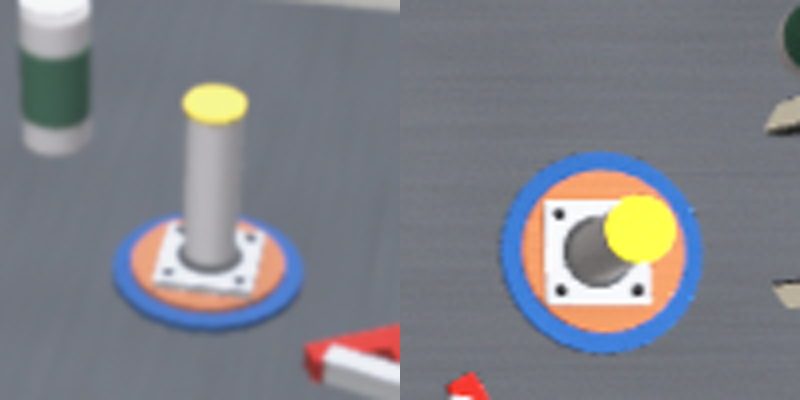

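```bash
python3 - <<'E'
from h import *
a0,a1=cv2.imread("pics/side0.png"),cv2.imread("pics/a7.png")
for n,b in(("done",(240,295,325,370)),("hammer",(170,245,240,325)),("brush",(235,185,262,232)),("can",(290,112,318,160)),("magnet",(362,198,405,225)),("collar",(183,328,222,360))):
    x0,y0,x1,y1=b;print(n,cv2.absdiff(a0,a1)[y0:y1,x0:x1].max(2).mean().round(2))
print(arm.sign_off())
E
```

```text
done 1.04
hammer 1.03
brush 1.09
can 0.98
magnet 1.04
collar 1.02
the job is handed in; nothing more can be done
None
```

The stub is standing upright, yellow plug up, on the empty pad (the one on the robot's right), and I've handed the job in. No verdict was reported. It took about 12.5 s of the 51 s allowed.

**How it went:** I gripped the pipe near the plug and raised that end along an arc, so the stub pivoted on its plate edge and in the grip. It then hung about 22° off upright, so I tilted the tool by about 25° to straighten it. I lowered it in steps of a few millimetres, peaking at roughly 25 N of contact force in the readings, then opened the gripper and backed off.

**Last checks:**
- **Stub position:** from both cameras, the plug's top is at (0.479, −0.302, 0.164) m. The pad centre is (0.4805, −0.306), so it is about 4 mm off centre, and 0.164 m is the expected height.
- **Upright:** the plate looks flat on the copper in both views. I judged the final tilt from the pictures and the plug's position, and did not measure it separately.
- **Everything else:** the side-camera picture around the finished piece, hammer, brush, can, magnet and collar shows only image noise compared with the start. The gripper is clear of the stub.

**Went wrong or disagreed:**
- The grip slid along the pipe towards the plug during the lift. My estimates of where it ended up, 122 and 132 mm from the plate underside, disagree.
- One carry step went the wrong way in y because of a sign slip; nothing was touched.

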